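# Lay the clock weights in the V-groove cradle

## Task

Take the red-banded and the blue-banded brass clock weights off the sloped rack and lay each across the two rails of the cradle, in the V-grooves in line with the dot of its own colour, so that it is cradled level in both rails, is centred on them, and has its coloured band at the end nearer the dot. Set them down without letting them fall, and leave the plain weight in the middle groove, the tweezers, the parts tin and the glass dish where they are.

Things in the scene. Friction and masses are not known exactly. Their poses are not given: they have to be found in the camera images.
- red_center (a point): brass clock weight, a smooth cylinder 26 mm in diameter, 140 mm long, about 0.22 kg, with a red band 34 mm wide round one end and a steel stub (10 mm diameter, 8 mm long) standing out of that end. This point is its centre; x runs along the cylinder towards the band. At the start it lies on the sloped rack, band uppermost
- blue_center (a point): brass clock weight, a smooth cylinder 26 mm in diameter, 140 mm long, about 0.22 kg, with a blue band 34 mm wide round one end and a steel stub (10 mm diameter, 8 mm long) standing out of that end. This point is its centre; x runs along the cylinder towards the band. At the start it lies on the sloped rack, band uppermost
- red_cap (a point): point on the axis of the red-banded weight, in the middle of its red band, 52 mm from the weight's centre
- blue_cap (a point): point on the axis of the blue-banded weight, in the middle of its blue band, 52 mm from the weight's centre
- red: the red-banded weight as a whole; origin at its centre, x along it towards the band
- blue: the blue-banded weight as a whole; origin at its centre, x along it towards the band
- rack: fixed rack, white board and wood, 165 x 185 mm, face rising at 35 degrees towards +x. Slots at y = -42 and +42 mm (which weight is where varies): weight centre 95 mm above the table, lying on two wooden V-saddles 14 mm long, 45 mm either way from its centre, lower end on a stop; middle 76 mm free, board 34 mm under the axis. Origin on the table under the point midway between the weights
- cradle: fixed, black base 165 x 230 x 10 mm, two aluminium rails 12 mm thick along y at x = -45 and +45 mm, each with 90-degree V-grooves at y = -75, 0, +75 mm, 32 mm wide, 16 mm deep, tops 42 mm above the table. A weight lies along x over both rails, its axis then 44.4 mm above the table. Dots are beyond the +x rail. Origin on the table midway between the rails, under the middle groove
- red_dot: flat red dot, 22 mm across, 3 mm thick, on the cradle's base in line with one outer groove (which one varies). Origin at the centre of its underside, 10 mm above the table; axes parallel to the cradle's. A weight centred in this groove has its centre at x = -90, y = 0, z = +34 mm in the dot's frame, its axis along the dot's x
- blue_dot: flat blue dot, 22 mm across, 3 mm thick, on the cradle's base in line with one outer groove (which one varies). Origin at the centre of its underside, 10 mm above the table; axes parallel to the cradle's. A weight centred in this groove has its centre at x = -90, y = 0, z = +34 mm in the dot's frame, its axis along the dot's x
- plain_center (a point): centre of a third weight, the same but without a coloured band, already lying in the cradle's middle groove; loose, to be left alone
- tweezers_center (a point): centre of black tweezers, 125 mm long and 8 mm high, lying loose along x between rack and cradle; to be left alone
- tin_center (a point): centre of a round steel tin of watch parts, 90 mm across and 18 mm high, loose, on the robot's side of the bench; to be left alone
- dish_center (a point): centre of a glass dish, 100 mm across and 45 mm high, loose, at the back of the bench; to be left alone
There are look-alikes about, which are no part of the job. Leave any green or pink look-alike of the red alone.

How it is judged:
By the outcome, as a careful person would: the job done as asked, in the order asked, and still so for the second after the job is handed in, with the robot touching nothing.
It also fails if it takes over 64 s, if anything falls off the work surface, if the arm or the gripper's body presses on something with over 40 N, if the wrist force passes 120 N, or if a joint passes its speed limit or range.

## Robot

A 6-joint arm with a two-finger parallel gripper is mounted at the origin on the work surface. World frame = base frame: x ahead of the robot, y to its left, z up, the work surface at z = 0. Lengths are in m, angles in rad, forces in N, time in s.
With the tool pointing down it reaches from about 0.225 to 0.875 m from the base axis. Payload 3.4 kg.
Tool frame: the origin (TCP) lies midway between the tips of the shut fingers; the grasp point (between the pads) lies 19 mm behind it (pinch_z is the distance from the TCP to the grasp point, in m); z points along the fingers, y is the line along which they close (so a half turn about z gives the same grasp; the last joint's range is limited). The gripper opens to 85 mm and grips with 20 to 120 N. Pads are 22 mm wide; open, the fingers measure 114 mm over their backs; the gripper's body (76 mm by 85 mm) begins 54 mm behind the grasp point. The pads swing forward as they close: fully open they stand 13 mm farther back than shut.
Start: joints at [-1.261, 0.276, 1.505, -0, 1.361, -0.121], TCP at [0.24, -0.522, 0.231] pointing down, gripper open.
Joint ranges: [-2.89, 2.89], [-0.75, 2.08], [0.22, 2.7], [-1.18, 4.32], [0.11, 2.71], [-2.7, 2.7]. Speed limits (rad/s): [2.57, 2.57, 3.14, 3.14, 3.14, 3.14].

## Interface

Orientations are given as a unit quaternion [w, x, y, z].
In Python, from rig import get_state, get_image, sign_off, pinch_z gives the robot as it stands.
- The arm moves only by the tool send_rows, never from a script. Its argument "steps" is one flat list of numbers, 5 for each row, row after row: the gripper's target within -1 to 1 (fully open at 1, half-way at 0, shut at -1), then the shift along the tool's x, y, z in cm, then the turn about the tool's z in degrees. In form: [gripper, x, y, z, roll, gripper, x, y, z, roll, ...]. A call has 1 to 12 rows; each row shifts and turns the commanded pose from where the row before left it, along the tool's axes as they then stand; what a row does not reach is not made up. A row lasts 1/10 s, in which the tool goes at most 50 mm and 8.59 degrees, less where a joint would pass 70% of its speed; a pose out of reach is approached as far as the arm can. A call is refused whole if a number of a shift passes 5 or a number of a turn 8.59, either way. A call with a gripper value outside its range is refused whole. The fingers move at their own pace and stop on an object; "newtons" is the grip in N (left out, the last holds). Time passes only in rows, so rows that do not move let the fingers close. It gives the time, the measured TCP pose, the force, the opening and the grip force at its end, in the units of the state.
- get_state(): the state, without advancing time (a new reading comes with each control period).
- get_image(name): name is "scene" or "top" or "wrist"; returns a dict with "color" (400x640x3 uint8, red, green, blue), "mtx" (3x3 intrinsics, pixels), "k1" (the pictures are not rectified: a ray, as slopes to the right and down, at radius r is drawn at 1 + k1 r^2 times it, then the intrinsics apply), "T" (4x4, takes a point from camera to world coordinates); the wrist camera has in their place "mount" (4x4, takes a point from camera to tool coordinates, whose origin is the TCP and whose axes are the flange's). Camera axes: x right, y down, z forward; pixel columns grow to the right and rows downward; lengths in m; the calibration is good to about 2 mm. A picture is of the moment at which its call begins: read the wrist's pose just before it. There is no depth.
- sign_off(): hands the job in; it is judged then, once.
The state is a dict: "clock": time; "qpos": joint angles; "qd": joint speeds; "effort": joint torques, N m; "position": TCP position; "ee_rot": TCP orientation; "contact_force": force on the tool from outside, world axes, zero at the start; "moment": the same for the moment, N m; "width": finger opening in m; "gripper_force": force on a finger pad.
Only numpy, scipy, OpenCV 4.12 (cv2) and the standard library are available. Lean on these libraries where they do the work, as an engineer would, in place of code of your own. Each camera call takes 0.05 s, during which the arm holds its last target. There are 200 camera calls.

## Working session

There is one attempt and no reset: what is moved stays moved. The work goes in short steps, Python scripts to look and compute and a tool call to move; the robot and the scene stay as the last step left them, time stands still between calls to the robot, and variables do not carry over. Pictures are saved under pics/ and viewed, at most 10 in all, crops included, and the job is handed in when it is done.

Besides the shell and the picture viewer there is one more tool, called after "Request:" in YAML: its name, and indented under it one key for each argument. send_rows: Moves the arm, as the interface text tells. Its arguments: {"type":"object","properties":{"steps":{"type":"array"},"newtons":{"type":"number"}},"required":["steps"]}

```bash
mkdir -p pics; ls
cat > h.py <<'E'
import numpy as np, cv2
from rig import get_state, get_image, sign_off, pinch_z
from scipy.spatial.transform import Rotation as R
def rot(q): return R.from_quat([q[1],q[2],q[3],q[0]]).as_matrix()
def cam(name):
    s=get_state(); im=get_image(name)
    if 'T' in im: T=np.array(im['T'])
    else:
        W=np.eye(4); W[:3,:3]=rot(s['ee_rot']); W[:3,3]=s['position']; T=W@np.array(im['mount'])
    return im['color'],np.array(im['mtx']),im['k1'],T
def ray(c,uv):
    _,K,k1,T=c
    p=cv2.undistortPoints(np.array(uv,float).reshape(-1,1,2),K,np.array([k1,0,0,0,0.])).reshape(-1,2)
    d=np.c_[p,np.ones(len(p))]@T[:3,:3].T
    return T[:3,3],d/np.linalg.norm(d,axis=1)[:,None]
def onz(c,uv,z):
    o,d=ray(c,uv); return o+d*((z-o[2])/d[:,2])[:,None]
def two(c1,u1,c2,u2):
    o1,d1=ray(c1,[u1]);o2,d2=ray(c2,[u2]);A=np.c_[d1[0],-d2[0]]
    t=np.linalg.lstsq(A,o2-o1,rcond=None)[0];a=o1+t[0]*d1[0];b=o2+t[1]*d2[0]
    return (a+b)/2,np.linalg.norm(a-b)
def proj(c,P):
    _,K,k1,T=c; Ti=np.linalg.inv(T); 
    return cv2.projectPoints(np.array(P,float).reshape(-1,1,3),cv2.Rodrigues(Ti[:3,:3])[0],Ti[:3,3],K,np.array([k1,0,0,0,0.]))[0].reshape(-1,2)
E
python3 - <<'E'
from h import *
s=get_state(); print({k:np.round(v,3) for k,v in s.items()}, pinch_z)
for n in ('scene','top'):
    c=cam(n); cv2.imwrite(f'pics/{n}0.png',c[0][:,:,::-1]); print(n,np.round(c[3],3).tolist(),c[1].tolist(),c[2])
print(np.round(get_image('wrist')['mount'],3))
E
```

```text
pics
{'clock': np.float64(0.0), 'qpos': array([-1.261,  0.277,  1.506, -0.   ,  1.361, -0.121]), 'qd': array([ 0.001,  0.001, -0.   ,  0.   ,  0.002,  0.001]), 'effort': array([ 2.0000e-03, -4.1677e+01, -2.4580e+01,  0.0000e+00,  1.1000e-02,
       -0.0000e+00]), 'position': array([ 0.24 , -0.522,  0.23 ]), 'ee_rot': array([-0.001,  0.977,  0.214, -0.   ]), 'contact_force': array([-0.86 , -0.214, -0.896]), 'moment': array([ 0.095, -0.02 , -0.004]), 'gripper_force': np.float64(0.0), 'width': np.float64(0.086)} 0.0187
scene [[-0.625, 0.558, -0.546, 1.365], [0.78, 0.46, -0.424, 0.729], [0.014, -0.691, -0.723, 1.195], [0.0, 0.0, 0.0, 1.0]] [[458.2976777557801, 0.0, 320.99786204686404], [0.0, 458.2976777557801, 197.55383414261001], [0.0, 0.0, 1.0]] -0.05454569238173475
top [[-0.003, -0.994, 0.107, 0.449], [-1.0, 0.004, 0.008, 0.088], [-0.009, -0.107, -0.994, 1.13], [0.0, 0.0, 0.0, 1.0]] [[409.5413991450043, 0.0, 314.3196056189745], [0.0, 409.5413991450043, 197.70898754633987], [0.0, 0.0, 1.0]] 0.005333240105209156
[[ 0.    -0.964 -0.264  0.066]
 [ 1.     0.     0.     0.   ]
 [-0.    -0.264  0.964 -0.143]
 [ 0.     0.     0.     1.   ]]
```

View pics/scene0.png

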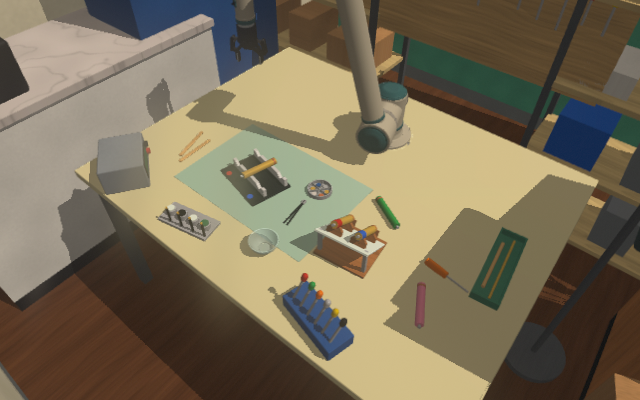

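View pics/top0.png

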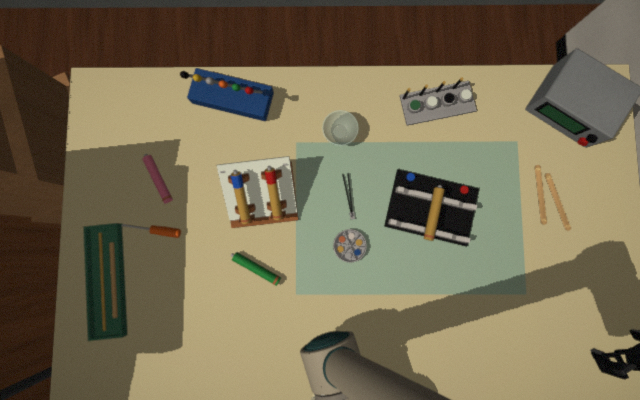

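Scene: the rack weights have red at top view (269,175) and blue at (237,180). The dots are red at (464,189) and blue at (411,177).

Things that could be mistaken for the red or blue weight (top-view pixels):
- pink cylinder (157,178)
- green cylinder (257,268)
- red screwdriver head (247,90)
- orange handle (165,231)

I choose the two banded cylinders on the white rack. Next I'll measure them.

Run:
```python
from h import *
t=cam('top'); s=cam('scene')
def comps(c,col,roi):
    hsv=cv2.cvtColor(c[0],cv2.COLOR_RGB2HSV).astype(int); h,sa,v=hsv[...,0],hsv[...,1],hsv[...,2]
    m={'red':((h<7)|(h>173)),'blue':(h>105)&(h<125),'brass':(h>12)&(h<26)}[col]&(sa>140)&(v>60)
    mm=np.zeros(m.shape,np.uint8); x0,y0,x1,y1=roi; mm[y0:y1,x0:x1]=m[y0:y1,x0:x1]
    n,l,st,ce=cv2.connectedComponentsWithStats(mm)
    return [(st[i,4],np.round(ce[i],1).tolist(),st[i,:4].tolist()) for i in range(1,n) if st[i,4]>8]
for col in('red','blue','brass'):
    print(col,'top rack',comps(t,col,(215,155,300,232)),'cradle',comps(t,col,(380,160,490,250)))
    print(col,'scene rack',comps(s,col,(310,205,395,270)),'cradle',comps(s,col,(215,145,300,210)))
u=[[464,189],[411,177]]
print('dots',onz(t,u,.013))
print('rack bands z~.13', onz(t,[[269,177],[237,182]],.125))
print('tin,tweez,dish',onz(t,[[352,245],[349,197],[342,127]],.02))
cr=t[0][140:260,205:305]; cr2=s[0][140:280,210:400]
a=cv2.resize(cr[:,:,::-1],(500,600),interpolation=cv2.INTER_CUBIC)
cv2.imwrite('pics/crop.png',a)
```

```text
red top rack [(np.int32(123), [270.6, 177.1], [264, 170, 13, 14])] cradle [(np.int32(65), [463.9, 189.2], [460, 185, 9, 9])]
red scene rack [(np.int32(30), [338.7, 222.1], [335, 219, 7, 9])] cradle []
blue top rack [(np.int32(104), [236.8, 181.3], [231, 175, 12, 13])] cradle [(np.int32(62), [410.1, 176.5], [406, 173, 9, 8])]
blue scene rack [(np.int32(20), [363.0, 233.2], [360, 231, 6, 6])] cradle []
brass top rack [(np.int32(10), [269.4, 170.3], [266, 169, 8, 3]), (np.int32(351), [275.0, 203.1], [268, 184, 18, 38]), (np.int32(353), [242.7, 207.8], [235, 188, 19, 39]), (np.int32(9), [288.2, 217.2], [286, 215, 5, 6]), (np.int32(20), [268.4, 220.0], [264, 217, 11, 7]), (np.int32(22), [258.5, 220.4], [254, 218, 10, 7])] cradle [(np.int32(490), [434.0, 211.1], [425, 187, 19, 49]), (np.int32(21), [428.3, 237.9], [424, 236, 10, 4])]
brass scene rack [(np.int32(121), [348.4, 221.0], [340, 215, 19, 17]), (np.int32(22), [335.0, 224.4], [332, 221, 6, 8]), (np.int32(136), [372.8, 232.8], [364, 225, 22, 19]), (np.int32(10), [340.4, 229.2], [339, 227, 3, 6]), (np.int32(15), [358.8, 235.7], [356, 233, 6, 7]), (np.int32(16), [364.9, 241.2], [363, 238, 5, 9]), (np.int32(114), [372.6, 258.1], [367, 247, 17, 23]), (np.int32(77), [356.4, 261.9], [349, 256, 13, 11]), (np.int32(23), [347.7, 267.7], [342, 266, 13, 4])] cradle [(np.int32(169), [261.4, 166.1], [245, 158, 31, 17])]
dots [[ 0.59199122 -0.31213292  0.013     ]
 [ 0.62582348 -0.16833339  0.013     ]]
rack bands z~.13 [[0.60951616 0.20928086 0.125     ]
 [0.59728148 0.2886359  0.125     ]]
tin,tweez,dish [[ 0.44042786 -0.00325665  0.02      ]
 [ 0.57032049  0.00327721  0.02      ]
 [ 0.76579412  0.02041272  0.02      ]]
```

View pics/crop.png

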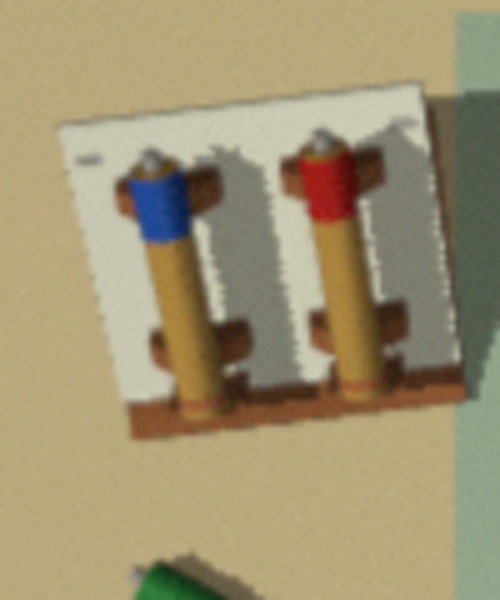

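The crop shows the two brass cylinders with a blue band (left, crop ~(160,210)) and a red band (right, ~(330,185)). Both bands are uppermost with steel stubs, so the choice is confirmed.

```bash
cat >> h.py <<'E'
def yaw(): 
    r=rot(get_state()['ee_rot']); return np.arctan2(r[1,0],r[0,0])
def go(P,yw):
    "remaining shift in tool axes (cm) and roll (deg), shift first"
    s=get_state(); r=rot(s['ee_rot']); d=r.T@(np.array(P)-s['position'])*100
    print('t',round(s['clock'],2),'pos',np.round(s['position'],4),'yaw',round(np.degrees(yaw()),2),'shift cm',np.round(d,2),'roll',round(-(np.degrees(yw)-np.degrees(yaw())),2))
E
python3 - <<'E'
from h import *
t=cam('top'); S=np.sin(np.radians(35)); C=np.cos(np.radians(35))
for n,b,m in(('red',[270.6,177.1],[275,203.1]),('blue',[236.8,181.3],[242.7,207.8])):
    P=onz(t,[b],.095+.052*S+.009)[0]; Q=onz(t,[m],.095-.0175*S+.009)[0]; d=(P-Q)[:2]; L=np.hypot(*d)
    print(n,P,Q,L,.0695*C,'yaw',np.degrees(np.arctan2(d[1],d[0])),'centre',P[:2]-d/L*.052*C)
rd,bd=onz(t,[[463.9,189.2],[410.1,176.5]],.013)
ya=(bd-rd)[:2]; L=np.hypot(*ya); print('dot dist',L,'yaw',np.degrees(np.arctan2(ya[1],ya[0]))-90, rd,bd)
go([.53,.235,.30],np.radians(10))
E
```

```text
red [0.60784162 0.20427578 0.13382597] [0.54731036 0.19712827 0.09396241] 0.06095178979929173 0.056931067078084936 yaw 6.734282801142628 centre [0.5655396  0.19928078]
blue [0.59772017 0.28740076 0.13382597] [0.53560327 0.27915333 0.09396241] 0.06266202072926061 0.056931067078084936 yaw 7.563080429228924 centre [0.55549482 0.28179439]
dot dist 0.15025859491968768 yaw -13.777580566686183 [ 0.59144028 -0.31183739  0.013     ] [ 0.62722488 -0.16590211  0.013     ]
t 0.3 pos [ 0.2401 -0.5223  0.2311] yaw 24.68 shift cm [ 57.97 -56.71  -6.86] roll 14.68
```

Request:
send_rows:
  steps: [1,3.4,-3.33,-0.4,0,1,3.4,-3.33,-0.4,0,1,3.4,-3.33,-0.4,0,1,3.4,-3.33,-0.4,0,1,3.4,-3.33,-0.4,0,1,3.4,-3.33,-0.4,0,1,3.4,-3.33,-0.4,0,1,3.4,-3.33,-0.4,0,1,3.4,-3.33,-0.4,0,1,3.4,-3.33,-0.4,0,1,3.4,-3.33,-0.4,0,1,3.4,-3.33,-0.4,0]
  newtons: 40

```text
clock: 1.5
position: [0.4442, 0.0129, 0.2797]
ee_rot: [0.0, 0.977, 0.214, 0.0]
contact_force: [0.6, -1.0, 1.1]
width: 0.0855
gripper_force: 0.0
```

Request:
send_rows:
  steps: [1,3.4,-3.33,-0.4,0,1,3.4,-3.33,-0.4,0,1,3.4,-3.33,-0.4,0,1,3.4,-3.33,-0.4,0,1,3.4,-3.33,-0.4,0,1,0,0,0,5,1,0,0,0,5,1,0,0,0,5,1,0,0,0,0,1,0,0,0,0]

```text
clock: 2.5
position: [0.5288, 0.2332, 0.2992]
ee_rot: [0.0, 0.996, 0.085, -0.0]
contact_force: [0.3, 0.3, 0.5]
width: 0.0852
gripper_force: 0.0
```

Run:
```python
from h import *
go([.53,.235,.30],np.radians(10)); print(np.round(get_state()['qpos'],2))
c=cam('wrist'); cv2.imwrite('pics/w1.png',c[0][:,:,::-1])
print(proj(c,[[.5655,.1993,.095],[.5555,.2818,.095]]))
```

```text
t 2.5 pos [0.5288 0.2332 0.2992] yaw 9.79 shift cm [ 0.15 -0.15 -0.08] roll -0.21
[ 0.3   0.25  1.37 -0.    1.52  1.7 ]
[[359.05005627 138.12453296]
 [274.37234019 133.82366934]]
```

View pics/w1.png

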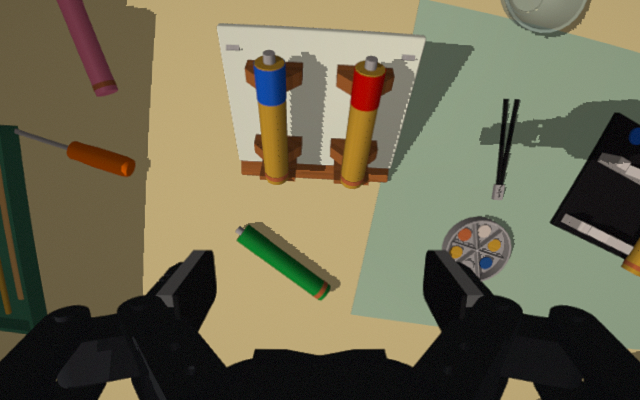

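The wrist view shows the blue weight from (270,60) to (275,183) and the red weight from (370,65) to (350,187), with nothing in the way. The tweezers are at (503,150) and the tin at (477,250).

```bash
cat >> h.py <<'E'
S35,C35=np.sin(np.radians(35)),np.cos(np.radians(35))
def hsvmask(c,col):
    hsv=cv2.cvtColor(c[0],cv2.COLOR_RGB2HSV).astype(int); h,sa,v=hsv[...,0],hsv[...,1],hsv[...,2]
    return {'red':((h<5)|(h>173))&(sa>150),'blue':(h>105)&(h<125)&(sa>150),'brass':(h>12)&(h<28)&(sa>120)}[col]&(v>60)
def big(m):
    n,l,st,ce=cv2.connectedComponentsWithStats(m.astype(np.uint8)); i=1+np.argmax(st[1:,4]); return l==i
E
python3 - <<'E'
from h import *
c=cam('wrist')
out={}
for col,roi in(('blue',(250,55,300,185)),('red',(335,60,395,190))):
    b=big(hsvmask(c,col)&(np.arange(640)>roi[0])&(np.arange(640)<roi[2])&(np.arange(400)[:,None]<200))
    x0,y0,x1,y1=roi; w=np.zeros_like(b); w[y0:y1,x0:x1]=hsvmask(c,'brass')[y0:y1,x0:x1]
    ys=np.where(b.any(1))[0]; lo,hi=ys.min(),ys.max()
    mid=[]
    for y in list(range(lo+6,hi-5)):
        xs=np.where(b[y])[0]; mid.append((y,(xs.min()+xs.max())/2,xs.max()-xs.min()+1))
    for y in range(hi+4,hi+30):
        xs=np.where(w[y])[0]; 
        if len(xs): mid.append((y,(xs.min()+xs.max())/2,xs.max()-xs.min()+1))
    mid=np.array(mid); k=np.abs(mid[:,2]-np.median(mid[:,2]))<6; p=np.polyfit(mid[k,0],mid[k,1],1)
    res=mid[k,1]-np.polyval(p,mid[k,0])
    # band lower boundary on the midline
    yb=lo
    xm=lambda y:int(round(np.polyval(p,y)))
    yy=[y for y in range(lo,hi+5) if b[y,xm(y)]]; yb=max(yy)+.5; yt=min(yy)-.5
    P=onz(c,[[np.polyval(p,yb),yb]],.095+.036*S35+.013*C35)[0]
    T=onz(c,[[np.polyval(p,yt),yt]],.095+.070*S35+.013*C35)[0]
    # direction: plane through camera and midline, meets vertical-pitch 35 axis
    o,d=ray(c,[[np.polyval(p,y),y] for y in (yb,yb+60)]); n=np.cross(d[0],d[1])
    f=lambda a:(np.cos(a)*C35*n[0]+np.sin(a)*C35*n[1]+S35*n[2])
    from scipy.optimize import brentq
    a=brentq(f,-.6,.8); u=np.array([np.cos(a),np.sin(a)])
    cen=P[:2]-u*(.036*C35-.013*S35); cen2=T[:2]-u*(.070*C35-.013*S35)
    print(col,'med width',np.median(mid[:,2]),k.sum(),'res',res.std(),'yb,yt',yb,yt,'yaw',np.degrees(a),'centre',cen,'from top',cen2)
    out[col]=cen
d=out['blue']-out['red']; print('sep',np.hypot(*d),'rack yaw',np.degrees(np.arctan2(d[1],d[0]))-90)
E
```

```text
blue med width 27.0 54 res 0.24130654184875994 yb,yt 105.5 71.5 yaw 6.170168118702364 centre [0.56111687 0.28185014] from top [0.56032134 0.28175354]
red med width 28.0 54 res 0.2464577562569715 yb,yt 109.5 77.5 yaw 6.496058667776038 centre [0.57135258 0.20222449] from top [0.56932024 0.2021299 ]
sep 0.08028084871315727 rack yaw 7.325080960411668
```

Run:
```python
from h import *
go([.570,.2015,.205],np.radians(6.7))
```

```text
t 2.6 pos [0.5289 0.2331 0.2993] yaw 9.74 shift cm [3.52 3.81 9.43] roll 3.04
```

Request:
send_rows:
  steps: [1,1.17,1.27,3.14,0,1,1.17,1.27,3.14,0,1,1.17,1.27,3.14,0,1,0,0,0,3,1,0,0,0,0,1,0,0,0,0]

```text
clock: 3.2
position: [0.5703, 0.2016, 0.2056]
ee_rot: [-0.0, 0.998, 0.059, 0.0]
contact_force: [-0.6, 0.1, 0.4]
width: 0.0856
gripper_force: 0.0
```

Run:
```python
from h import *
go([.570,.2015,.205],np.radians(6.7))
c=cam('wrist'); cv2.imwrite('pics/w2.png',c[0][:,:,::-1])
u=np.array([np.cos(np.radians(6.7))*C35,np.sin(np.radians(6.7))*C35,S35])
print(proj(c,[np.array([.570,.2015,.095])+k*u for k in(-.07,0,.036,.07)]))
```

```text
t 3.2 pos [0.5703 0.2016 0.2056] yaw 6.75 shift cm [-0.03  0.01  0.06] roll 0.05
[[318.59855456 243.0640762 ]
 [318.56324878 192.66525665]
 [318.53994459 157.71059951]
 [318.51364414 116.36603911]]
```

View pics/w2.png

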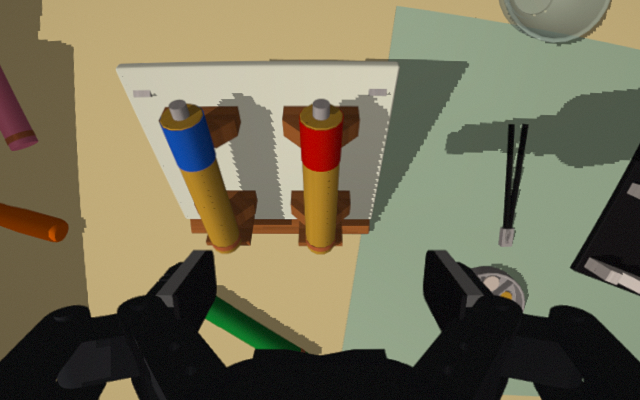

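The red weight is centred between the fingers (column 320, fingers at 213 and 425), with its band's lower edge at row ~170. I'll check the axial position.

Run:
```python
from h import *
c=cam('wrist'); a=np.radians(6.7); h=np.array([np.cos(a),np.sin(a),0]); z=np.array([0,0,1])
u=h*C35+z*S35; n=-h*S35+z*C35
b=big(hsvmask(c,'red')&(np.arange(640)<345)&(np.arange(640)>295)&(np.arange(400)[:,None]<200))
xs=np.where(b.any(0))[0]; col=(xs.min()+xs.max())/2; ys=np.where(b[:,int(col)])[0]; print('col',col,'rows',ys.min(),ys.max())
for r,k in((ys.max()+.5,.036),(ys.min()-.5,.070)):
    P=onz(c,[[col,r]],.095+k*S35+.013*C35)[0]-.013*n-k*u; print(P)
go([.570,.2015,.073],a)
```

```text
col 321.0 rows 131 170
[0.57111059 0.2002098  0.095     ]
[0.57025916 0.20027432 0.095     ]
t 3.3 pos [0.5703 0.2019 0.2062] yaw 6.75 shift cm [-0.06  0.04 13.32] roll 0.05
```

Request:
send_rows:
  steps: [1,0,0.15,3,0,1,0,0,3,0,1,0,0,3,0,1,0,0,2.3,0,1,0,0,1.5,0,1,0,0,0.5,0,1,0,0,0,0]

```text
clock: 4.0
position: [0.5701, 0.2003, 0.0722]
ee_rot: [0.0, 0.998, 0.059, 0.0]
contact_force: [0.0, 0.4, 0.0]
width: 0.0851
gripper_force: 0.0
```

Request:
send_rows:
  steps: [0.2,0,0,0,0,0.2,0,0,0,0,-0.1,0,0,0,0,-0.1,0,0,0,0,-1,0,0,0,0,-1,0,0,0,0,-1,0,0,0,0,-1,0,0,0,0,-1,0,0,0,0]

```text
clock: 4.9
position: [0.5701, 0.2008, 0.0726]
ee_rot: [-0.001, 0.998, 0.058, 0.0]
contact_force: [-2.1, 4.6, 5.7]
width: 0.0247
gripper_force: 39.3
```

Request:
send_rows:
  steps: [-1,0,0,-0.5,0,-1,0,0,-1,0,-1,0,0,-2,0,-1,0,0,-4,0,-1,0,0,-4,0,-1,0,0,-4,0,-1,0,0,-2,0,-1,0,0,0,0]

```text
clock: 5.7
position: [0.5721, 0.1998, 0.251]
ee_rot: [-0.0, 0.998, 0.058, 0.004]
contact_force: [0.2, 0.9, -2.7]
width: 0.0249
gripper_force: 39.6
```

Run:
```python
from h import *
c=cam('wrist'); cv2.imwrite('pics/w3.png',c[0][:,:,::-1])
s=get_state(); print(s['width'],s['gripper_force'],s['contact_force'],s['moment'])
go([.504,-.29,.26],np.radians(-13.8))
```

```text
0.025065524148539256 39.58883464336395 [-0.38982197 -0.30071686 -2.72763017] [-0.01451127 -0.00296344 -0.01245709]
t 5.75 pos [0.5707 0.1996 0.2483] yaw 6.67 shift cm [-12.3   47.86  -1.17] roll 20.47
```

View pics/w3.png

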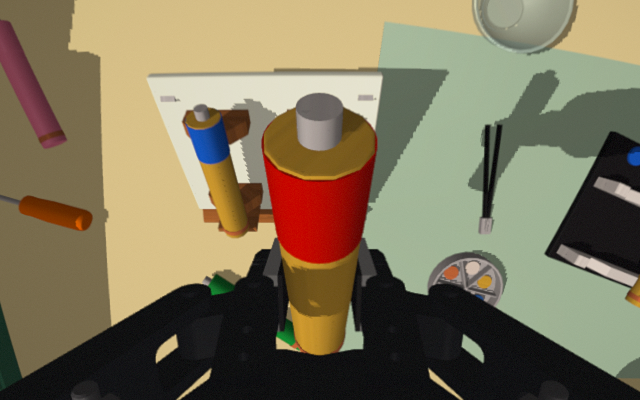

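The red weight is held, still pitched up. Its stub is at (320,120) and the pads are mid-length at rows ~240–320. The blue weight is undisturbed at (217,170).

Request:
send_rows:
  steps: [-1,-0.8,3,-0.1,0,-1,-1.12,4.35,-0.1,0,-1,-1.12,4.35,-0.1,0,-1,-1.12,4.35,-0.1,0,-1,-1.12,4.35,-0.1,0,-1,-1.12,4.35,-0.1,0,-1,-1.12,4.35,-0.1,0,-1,-1.12,4.35,-0.1,0,-1,-1.12,4.35,-0.1,0,-1,-1.12,4.35,-0.1,0,-1,-1.12,4.35,-0.1,0,-1,-0.4,1.35,-0.1,0]

```text
clock: 6.95
position: [0.5005, -0.2938, 0.2561]
ee_rot: [0.0, 0.998, 0.056, -0.002]
contact_force: [0.2, 1.1, -2.7]
width: 0.0248
gripper_force: 39.9
```

Request:
send_rows:
  steps: [-1,0,0,0,5,-1,0,0,0,5,-1,0,0,0,5.5,-1,0,0,0,5,-1,0,0,0,0,-1,0,0,0,0,-1,0,0,0,0]

```text
clock: 7.65
position: [0.5023, -0.2892, 0.2582]
ee_rot: [-0.0, 0.993, -0.12, -0.001]
contact_force: [1.0, 0.5, -2.6]
width: 0.0249
gripper_force: 40.0
```

Run:
```python
from h import *
c=cam('wrist'); cv2.imwrite('pics/w4.png',c[0][:,:,::-1])
go([.504,-.29,.26],np.radians(-13.8))
print(proj(c,[[.5914,-.3118,.013],[.6272,-.1659,.013]]))
```

```text
t 7.7 pos [ 0.5024 -0.2893  0.2585] yaw -13.75 shift cm [ 0.17  0.04 -0.15] roll 0.05
[[319.32384339  75.45436971]
 [178.37578234  76.66888983]]
```

View pics/w4.png

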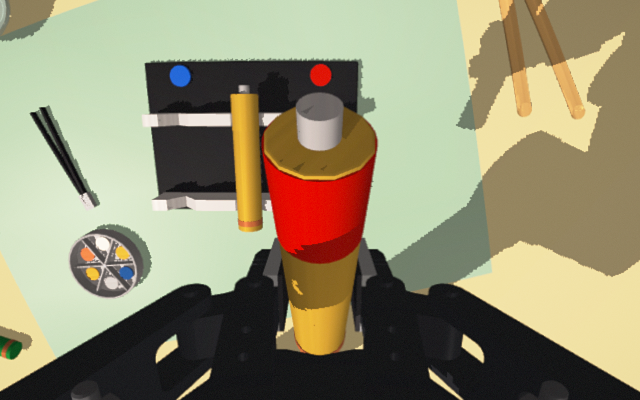

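The wrist view shows the red dot at (320,75) and the blue dot at (180,76), matching the top-view estimate. The plain weight is at (245,160), and the held red weight is on column 320, in line with its dot.

Run:
```python
from h import *
c=cam('wrist')
def cen(m): ys,xs=np.where(big(m)); return [xs.mean(),ys.mean()]
r=np.arange(400)[:,None]<92
hr=hsvmask(c,'red')&r; hb=hsvmask(c,'blue')&r
rd,bd=onz(c,[cen(hr),cen(hb)],.013); d=(bd-rd)[:2]; a=np.arctan2(d[1],d[0])-np.pi/2
print(rd,bd,np.hypot(*d),np.degrees(a)); u=np.array([np.cos(a),np.sin(a)])
print('red target',rd[:2]-.09*u,'blue',bd[:2]-.09*u)
m=hsvmask(c,'red')&(np.arange(400)[:,None]>92); ys=np.where(big(m)[:,320])[0]; print('band rows',ys.min(),ys.max())
s=get_state(); r=rot(s['ee_rot']); p=np.array(s['position'])
for pit in (30,35,40):
    x=r[:,0]*np.cos(np.radians(pit))-r[:,2]*np.sin(np.radians(pit)); n=-r[:,0]*np.sin(np.radians(pit))-r[:,2]*np.cos(np.radians(pit))
    for h in (.019,.022): print(pit,h,proj(c,[p-r[:,2]*h+.013*n+k*x for k in (.036,.070)])[:,1])
```

```text
[ 0.59197552 -0.31300994  0.013     ] [ 0.62804743 -0.16776886  0.013     ] 0.1496534420113794 -13.94771172096781
red target [ 0.50462907 -0.29131667] blue [ 0.54070098 -0.14607559]
band rows 181 262
30 0.019 [248.90140615 157.08276367]
30 0.022 [253.23929966 159.28495076]
35 0.019 [260.30523875 180.34029874]
35 0.022 [265.02688912 183.59202428]
40 0.019 [272.11001761 207.00008898]
40 0.022 [277.21931757 211.50905387]
```

Request:
send_rows:
  steps: [-1,-0.36,0.1,3,0,-1,0,0,4,0,-1,0,0,4,0,-1,0,0,4,0,-1,0,0,2,0,-1,0,0,1.2,0,-1,0,0,0,0]

```text
clock: 8.45
position: [0.4982, -0.2892, 0.0757]
ee_rot: [-0.001, 0.993, -0.12, -0.001]
contact_force: [-0.3, -0.4, -2.5]
width: 0.025
gripper_force: 39.9
```

Run:
```python
from h import *
go([.4987,-.2893,.075],np.radians(-13.9))
```

```text
t 8.45 pos [ 0.4982 -0.2892  0.0757] yaw -13.8 shift cm [ 0.05 -0.    0.07] roll 0.1
```

Now I'll lower it gently at 20 N, so the low end meets the −x rail and the weight turns in the pads.

Request:
send_rows:
  newtons: 20
  steps: [-1,0,0,0.4,0,-1,0,0,0.4,0,-1,0,0,0.3,0,-1,0,0,0.3,0,-1,0,0,0.3,0,-1,0,0,0.3,0]

```text
clock: 9.05
position: [0.499, -0.2898, 0.0571]
ee_rot: [0.0, 0.993, -0.12, 0.0]
contact_force: [0.6, 1.0, -2.1]
width: 0.0248
gripper_force: 39.9
```

Request:
send_rows:
  newtons: 20
  steps: [-1,0,0,0.3,0,-1,0,0,0.3,0,-1,0,0,0.3,0,-1,0,0,0,0]

```text
clock: 9.45
position: [0.4993, -0.2895, 0.0485]
ee_rot: [-0.0, 0.993, -0.12, 0.0]
contact_force: [0.7, 1.6, 2.7]
width: 0.0247
gripper_force: 39.6
```

Run:
```python
from h import *
s=get_state(); print(s['gripper_force'],s['contact_force'],s['moment'])
go([.4987,-.2893,.025],np.radians(-13.9))
c=cam('wrist'); m=hsvmask(c,'red')&(np.arange(400)[:,None]>92); ys=np.where(big(m)[:,320])[0]; print('band rows',ys.min(),ys.max())
```

```text
39.61073398590088 [0.71241129 1.64732517 2.71742704] [ 0.45600036  0.11473933 -0.11084409]
t 9.45 pos [ 0.4993 -0.2895  0.0485] yaw -13.83 shift cm [-0.07 -0.    2.35] roll 0.07
band rows 154 249
```

Request:
send_rows:
  steps: [-1,0,0,0.3,0,-1,0,0,0.3,0,-1,0,0,0.3,0,-1,0,0,0.3,0,-1,0,0,0.3,0,-1,0,0,0,0]

```text
clock: 10.1
position: [0.5004, -0.2899, 0.0336]
ee_rot: [0.0, 0.993, -0.121, 0.002]
contact_force: [3.7, 3.2, 4.6]
width: 0.0249
gripper_force: 38.3
```

Run:
```python
from h import *
s=get_state(); print(s['gripper_force'],s['contact_force'],s['moment'])
c=cam('wrist'); m=hsvmask(c,'red')&(np.arange(400)[:,None]>70); ys=np.where(big(m)[:,320])[0]; print('band rows',ys.min(),ys.max())
s=get_state(); r=rot(s['ee_rot']); p=np.array(s['position'])
for pit in (0,4,8,12,16):
    x=r[:,0]*np.cos(np.radians(pit))-r[:,2]*np.sin(np.radians(pit)); n=-r[:,0]*np.sin(np.radians(pit))-r[:,2]*np.cos(np.radians(pit))
    print(pit,proj(c,[p-r[:,2]*.0195+.013*n+k*x for k in (.036,.070)])[:,1])
go([.4987,-.2893,.025],np.radians(-13.9))
```

```text
38.27327013015747 [3.74176786 3.17702343 4.58986232] [ 0.56812896 -0.29985795 -0.13586201]
band rows 105 217
0 [197.10790091  88.25020147]
4 [202.18544873  91.52630597]
8 [207.90953941  96.36235163]
12 [214.26716997 102.92533344]
16 [221.23511916 111.38075295]
t 10.15 pos [ 0.5003 -0.29    0.0337] yaw -13.85 shift cm [-0.18 -0.02  0.87] roll 0.05
```

Request:
send_rows:
  steps: [-1,0,0,0.3,0,-1,0,0,0.3,0,-1,0,0,0.2,0,-1,0,0,0,0]

```text
clock: 10.55
position: [0.5004, -0.29, 0.0256]
ee_rot: [0.0, 0.993, -0.121, 0.002]
contact_force: [4.1, 3.3, 4.3]
width: 0.0247
gripper_force: 38.1
```

```bash
cat >> h.py <<'E'
def rep(col,tgt,top=50):
    s=get_state(); print('F',np.round(s['contact_force'],1),'M',np.round(s['moment'],2),'w',round(s['width'],4),'grip',round(s['gripper_force'],1))
    c=cam('wrist'); s=get_state(); m=big(hsvmask(c,col)&(np.arange(400)[:,None]>top)); xs=np.where(m.any(0))[0]; k=int((xs.min()+xs.max())/2); ys=np.where(m[:,k])[0]; print('band col',k,'rows',ys.min(),ys.max())
    r=rot(s['ee_rot']); p=np.array(s['position'])
    from scipy.optimize import least_squares
    def pr(v):
        x=r[:,0]*np.cos(v[0])-r[:,2]*np.sin(v[0]); n=-r[:,0]*np.sin(v[0])-r[:,2]*np.cos(v[0])
        return proj(c,[p-r[:,2]*.0195+.013*n+(q+v[1])*x for q in(.036,.070)])[:,1]-[ys.max()+.5,ys.min()-.5]
    v=least_squares(pr,[.1,0],x_scale=[.1,.01]).x; print('pitch',np.degrees(v[0]).round(1),'axial mm',(v[1]*1000).round(1))
    go(tgt,np.radians(-13.9)); return c
E
python3 -c "
from h import *
rep('red',[.5045,-.2907,.025])"
```

```text
F [4.1 3.3 4.3] M [ 0.52 -0.49 -0.14] w 0.0247 grip 38.1
band col 322 rows 87 200
pitch 8.8 axial mm 2.9
t 10.6 pos [ 0.5004 -0.29    0.0256] yaw -13.85 shift cm [ 0.42 -0.03  0.06] roll 0.05
```

Request:
send_rows:
  steps: [-1,0,0,0.1,0,-1,0,0,0,0]

```text
clock: 10.8
position: [0.5005, -0.29, 0.0247]
ee_rot: [0.0, 0.993, -0.121, 0.002]
contact_force: [4.5, 3.9, 3.9]
width: 0.0251
gripper_force: 38.1
```

```bash
python3 -c "
from h import *
c=rep('red',[.5045,-.2907,.025])
cv2.imwrite('pics/w5.png',c[0][:,:,::-1])"
```

```text
F [4.5 3.9 3.9] M [ 0.59 -0.5  -0.16] w 0.0251 grip 38.1
band col 322 rows 86 198
pitch 6.5 axial mm 2.4
t 10.85 pos [ 0.5005 -0.29    0.0247] yaw -13.86 shift cm [ 0.41 -0.03 -0.03] roll 0.04
```

View pics/w5.png

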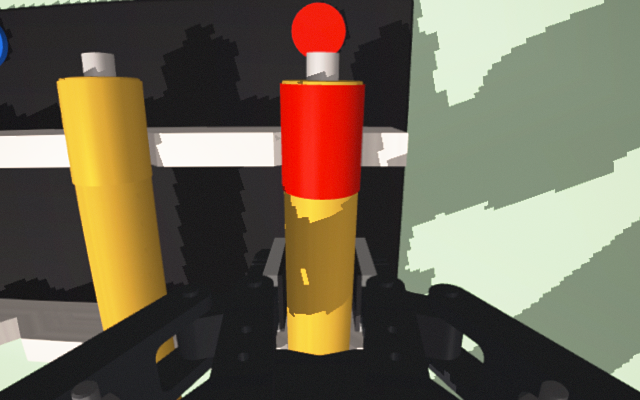

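The view shows the red weight nearly level, with its band over the +x rail. The dot is at (318,30) and the weight's axis at column 322, about 1–1.5 mm to one side, which agrees with the side force. I'll correct that and the centring.

Request:
send_rows:
  steps: [-1,0.2,-0.1,0,0,-1,0.2,-0.05,0,0,-1,0,0,0.1,0,-1,0,0,0.1,0,-1,0,0,0,0]

```text
clock: 11.35
position: [0.502, -0.2894, 0.0218]
ee_rot: [0.0, 0.993, -0.12, -0.001]
contact_force: [-5.2, -1.5, 2.6]
width: 0.0251
gripper_force: 37.8
```

```bash
python3 -c "
from h import *
c=rep('red',[.5045,-.2907,.025])
"
```

```text
F [-5.2 -1.5  2.6] M [-0.17  0.91  0.04] w 0.0251 grip 37.8
band col 319 rows 84 194
pitch 2.5 axial mm 1.8
t 11.4 pos [ 0.502  -0.2894  0.0218] yaw -13.79 shift cm [ 0.27  0.07 -0.32] roll 0.11
```

Request:
send_rows:
  steps: [-1,0,0,-0.25,0,-1,0,0,-0.25,0,-1,0,0,0,0,-1,0,0,0,0]

```text
clock: 11.8
position: [0.5036, -0.289, 0.027]
ee_rot: [-0.0, 0.993, -0.12, 0.0]
contact_force: [0.5, -0.6, -2.6]
width: 0.0245
gripper_force: 37.2
```

```bash
sed -i 's/\*.0195/*.0224/' h.py; python3 -c "
from h import *
c=rep('red',[.5045,-.2907,.022])
"
```

```text
F [ 0.5 -0.6 -2.6] M [0.   0.02 0.06] w 0.0245 grip 37.2
band col 318 rows 85 196
pitch 0.0 axial mm 1.1
t 11.85 pos [ 0.5034 -0.289   0.027 ] yaw -13.82 shift cm [0.14 0.14 0.5 ] roll 0.08
```

Request:
send_rows:
  steps: [-1,0.05,0.04,0.2,0,-1,0,0,0.15,0,-1,0,0,0.1,0,-1,0,0,0.05,0,-1,0,0,0,0]

```text
clock: 12.35
position: [0.5037, -0.2899, 0.0224]
ee_rot: [0.0, 0.993, -0.12, 0.0]
contact_force: [0.1, 0.5, 1.5]
width: 0.0249
gripper_force: 37.4
```

```bash
python3 -c "
from h import *
c=rep('red',[.5045,-.2907,.022])
m=hsvmask(c,'red')&(np.arange(400)[:,None]<55)
ys,xs=np.where(big(m)); P=onz(c,[[ (xs.min()+xs.max())/2, ys.min()+.5*(xs.max()-xs.min())*(ys.max()-ys.min()>0)]],.013); print('dot',P,xs.min(),xs.max(),ys.min(),ys.max())
"
```

```text
F [0.1 0.5 1.5] M [0.08 0.14 0.01] w 0.0249 grip 37.4
band col 318 rows 84 195
pitch -0.2 axial mm 1.2
t 12.4 pos [ 0.5037 -0.2898  0.0224] yaw -13.82 shift cm [0.1  0.06 0.04] roll 0.08
dot [[ 0.59277582 -0.31311075  0.013     ]] 293 348 8 54
```

Request:
send_rows:
  steps: [-0.35,0,0,0,0,-0.3,0,0,0,0,-0.2,0,0,0,0,0,0,0,0,0,0,0,0,0,0,0,0,0,0,0]

```text
clock: 13.0
position: [0.5035, -0.2897, 0.0221]
ee_rot: [0.0, 0.993, -0.12, 0.0]
contact_force: [0.1, -0.3, 0.3]
width: 0.0426
gripper_force: 0.0
```

Request:
send_rows:
  steps: [0,0,0,-0.5,0,0,0,0,-2,0,0,0,0,-4,0,0,0,0,-4,0,0,0,0,-4,0,0,0,0,-4,0,1,0,0,-3,0,1,0,0,0,0,1,0,0,0,0]

```text
clock: 13.9
position: [0.5036, -0.2897, 0.238]
ee_rot: [0.0, 0.993, -0.12, 0.001]
contact_force: [0.3, -0.2, -0.7]
width: 0.0834
gripper_force: 0.0
```

Run:
```python
from h import *
c=cam('wrist'); t=cam('top'); 
a=c[0][:,:,::-1]; cv2.imwrite('pics/w6.png',a)
go([.561,.282,.25],np.radians(6.7))
```

```text
t 14.0 pos [ 0.5027 -0.2891  0.2359] yaw -13.82 shift cm [ -7.99 -56.85  -1.34] roll -20.52
```

View pics/w6.png

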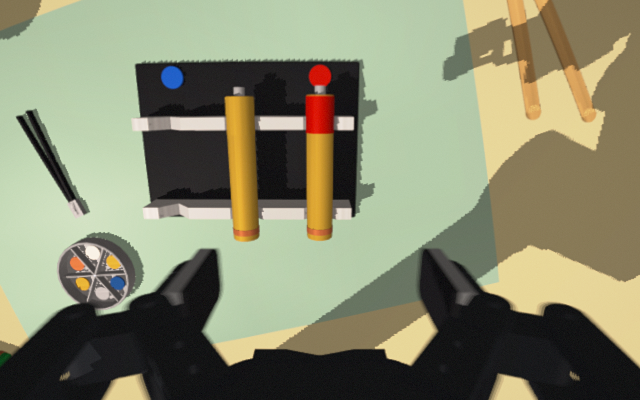

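The red weight lies level in its groove, from row 94 to 241 (the plain one runs 96 to 240), in line with the red dot at (320,76). The plain weight is untouched. Next is blue.

Request:
send_rows:
  steps: [1,-0.67,-4.74,-0.2,0,1,-0.67,-4.74,-0.2,0,1,-0.67,-4.74,-0.2,0,1,-0.67,-4.74,-0.2,0,1,-0.67,-4.74,-0.2,0,1,-0.67,-4.74,-0.2,0,1,-0.67,-4.74,0,0,1,-0.67,-4.74,0,0,1,-0.67,-4.74,0,0,1,-0.67,-4.74,0,0,1,-0.67,-4.74,0,0,1,-0.67,-4.74,0,0]

```text
clock: 15.2
position: [0.5604, 0.2835, 0.247]
ee_rot: [0.001, 0.993, -0.12, -0.002]
contact_force: [0.7, -1.1, 0.9]
width: 0.0859
gripper_force: 0.0
```

Request:
send_rows:
  steps: [1,0,0,0,-5,1,0,0,0,-5,1,0,0,0,-5.5,1,0,0,0,-5,1,0,0,2,0,1,0,0,2,0,1,0,0,0,0,1,0,0,0,0]

```text
clock: 16.0
position: [0.5607, 0.2816, 0.2077]
ee_rot: [0.0, 0.998, 0.058, -0.001]
contact_force: [-1.3, -0.4, 0.6]
width: 0.0854
gripper_force: 0.0
```

Run:
```python
from h import *
c=cam('wrist'); a=np.radians(6.6); h=np.array([np.cos(a),np.sin(a),0]); z=np.array([0,0,1])
u=h*C35+z*S35; n=-h*S35+z*C35
b=big(hsvmask(c,'blue')&(np.arange(400)[:,None]<220)); xs=np.where(b.any(0))[0]
mid=[(y,(np.where(b[y])[0].min()+np.where(b[y])[0].max())/2) for y in np.where(b.any(1))[0][6:-6]]
print('mid cols',mid[0],mid[-1])
col=(xs.min()+xs.max())/2; ys=np.where(b[:,int(col)])[0]; print('col',col,'rows',ys.min(),ys.max())
for r,k in((ys.max()+.5,.036),(ys.min()-.5,.070)):
    print(onz(c,[[col,r]],.095+k*S35+.013*C35)[0]-.013*n-k*u)
go([.561,.282,.073],a); print(np.round(get_state()['qpos'],2))
cr=np.hstack([c[0][:,:,::-1]]); cv2.imwrite('pics/w7.png',cr)
```

```text
mid cols (np.int64(126), np.float64(314.5)) (np.int64(163), np.float64(315.0))
col 315.0 rows 129 169
[0.56098738 0.28380007 0.095     ]
[0.56094665 0.28355185 0.095     ]
t 16.05 pos [0.5614 0.2819 0.2088] yaw 6.68 shift cm [-0.03 -0.02 13.58] roll 0.08
[ 0.35  0.37  1.42 -0.    1.35  1.81]
```

Request:
send_rows:
  steps: [1,0,-0.17,3,0,1,0,0,3,0,1,0,0,3,0,1,0,0,2.5,0,1,0,0,1.5,0,1,0,0,0.6,0,1,0,0,0,0]
  newtons: 40

```text
clock: 16.75
position: [0.5613, 0.2836, 0.0731]
ee_rot: [0.0, 0.998, 0.058, -0.0]
contact_force: [-0.4, -0.0, 0.1]
width: 0.0854
gripper_force: 0.0
```

Request:
send_rows:
  steps: [0.2,0,0,0,0,0.2,0,0,0,0,-0.1,0,0,0,0,-0.1,0,0,0,0,-1,0,0,0,0,-1,0,0,0,0,-1,0,0,0,0,-1,0,0,0,0,-1,0,0,0,0]

```text
clock: 17.65
position: [0.5612, 0.2843, 0.0736]
ee_rot: [-0.001, 0.998, 0.058, 0.0]
contact_force: [-2.0, 3.5, 5.4]
width: 0.0248
gripper_force: 39.3
```

Request:
send_rows:
  steps: [-1,0,0,-0.5,0,-1,0,0,-1,0,-1,0,0,-2,0,-1,0,0,-4,0,-1,0,0,-4,0,-1,0,0,-4,0,-1,0,0,-2,0,-1,0,0,0,0]

```text
clock: 18.45
position: [0.563, 0.2834, 0.252]
ee_rot: [-0.0, 0.998, 0.058, 0.004]
contact_force: [0.5, -0.1, -4.0]
width: 0.0246
gripper_force: 39.7
```

Run:
```python
from h import *
c=rep('blue',[.5345,-.144,.255],60)
```

```text
F [ 0.5 -0.1 -4. ] M [-0.03 -0.04 -0.  ] w 0.0246 grip 39.7
band col 318 rows 183 263
pitch 32.9 axial mm -2.6
t 18.5 pos [0.5617 0.2831 0.2492] yaw 6.66 shift cm [-7.65 42.1  -0.58] roll 20.56
```

Request:
send_rows:
  steps: [-1,-0.5,2.6,-0.1,0,-1,-0.83,4.6,-0.1,0,-1,-0.83,4.6,-0.1,0,-1,-0.83,4.6,-0.1,0,-1,-0.83,4.6,-0.1,0,-1,-0.83,4.6,-0.1,0,-1,-0.83,4.6,0,0,-1,-0.83,4.6,0,0,-1,-0.83,4.6,0,0,-1,-0.5,2.7,0,0]

```text
clock: 19.5
position: [0.5321, -0.1469, 0.2512]
ee_rot: [0.0, 0.998, 0.057, -0.003]
contact_force: [0.3, 0.2, -3.4]
width: 0.0248
gripper_force: 40.0
```

Request:
send_rows:
  steps: [-1,0,0,0,5,-1,0,0,0,5,-1,0,0,0,5.5,-1,0,0,0,5,-1,0,0,0,0,-1,0,0,0,0,-1,0,0,0,0]

```text
clock: 20.2
position: [0.5337, -0.1434, 0.2531]
ee_rot: [-0.0, 0.993, -0.12, -0.001]
contact_force: [-0.1, -0.4, -2.6]
width: 0.0251
gripper_force: 40.0
```

Run:
```python
from h import *
c=rep('blue',[.5345,-.144,.072],100)
b=big(hsvmask(c,'blue')&(np.arange(400)[:,None]<92)); ys,xs=np.where(b); d=onz(c,[[xs.mean(),ys.mean()]],.013)[0]; print('dot',xs.mean(),ys.mean(),d)
a=np.radians(-13.9); print('target',d[:2]-.09*np.array([np.cos(a),np.sin(a)]))
```

```text
F [-0.1 -0.4 -2.6] M [0.04 0.01 0.05] w 0.0251 grip 40.0
band col 320 rows 183 263
pitch 40.8 axial mm 11.2
t 20.25 pos [ 0.5338 -0.1434  0.2534] yaw -13.76 shift cm [ 0.1   0.04 18.14] roll 0.14
dot 319.4247572815534 69.31553398058253 [ 0.62826862 -0.16758962  0.013     ]
target [ 0.54090414 -0.1459691 ]
```

Request:
send_rows:
  steps: [-1,0,-0.04,3,0,-1,0,0,4,0,-1,0,0,4,0,-1,0,0,4,0,-1,0,0,2,0,-1,0,0,1,0,-1,0,0,0,0]

```text
clock: 20.95
position: [0.5337, -0.1429, 0.073]
ee_rot: [-0.0, 0.993, -0.12, -0.001]
contact_force: [0.4, -0.6, -1.7]
width: 0.0248
gripper_force: 40.0
```

Request:
send_rows:
  steps: [-1,0,0,0.4,0,-1,0,0,0.4,0,-1,0,0,0.3,0,-1,0,0,0.3,0,-1,0,0,0.3,0,-1,0,0,0.3,0,-1,0,0,0.3,0,-1,0,0,0,0]

```text
clock: 21.75
position: [0.5347, -0.1432, 0.0516]
ee_rot: [0.0, 0.993, -0.12, 0.0]
contact_force: [-0.9, 1.0, 4.5]
width: 0.0252
gripper_force: 40.1
```

Run:
```python
from h import *
c=rep('blue',[.5339,-.1429,.0224],80)
```

```text
F [-0.9  1.   4.5] M [ 0.14  0.31 -0.04] w 0.0252 grip 40.1
band col 319 rows 168 256
pitch 38.1 axial mm 10.2
t 21.8 pos [ 0.5346 -0.1432  0.0516] yaw -13.82 shift cm [-0.08 -0.02  2.92] roll 0.08
```

Request:
send_rows:
  steps: [-1,0,0,0.3,0,-1,0,0,0.3,0,-1,0,0,0.3,0,-1,0,0,0.3,0,-1,0,0,0.3,0,-1,0,0,0,0]

```text
clock: 22.4
position: [0.5362, -0.1437, 0.0367]
ee_rot: [0.0, 0.993, -0.12, 0.002]
contact_force: [2.4, 0.7, 4.1]
width: 0.0248
gripper_force: 39.0
```

Run:
```python
from h import *
c=rep('blue',[.5339,-.1429,.0224],60)
```

```text
F [2.4 0.7 4.1] M [ 0.08 -0.17 -0.03] w 0.0248 grip 39.0
band col 320 rows 116 226
pitch 12.5 axial mm -2.7
t 22.45 pos [ 0.5359 -0.1436  0.0367] yaw -13.82 shift cm [-0.21 -0.02  1.43] roll 0.08
```

Request:
send_rows:
  steps: [-1,0,0,0.3,0,-1,0,0,0.3,0,-1,0,0,0.3,0,-1,0,0,0.3,0,-1,0,0,0.25,0,-1,0,0,0,0]

```text
clock: 23.05
position: [0.5363, -0.1437, 0.022]
ee_rot: [0.0, 0.993, -0.12, 0.002]
contact_force: [4.7, -0.6, 3.2]
width: 0.0251
gripper_force: 39.2
```

Run:
```python
from h import *
c=rep('blue',[.5339,-.1429,.0224],60)
```

```text
F [ 4.7 -0.6  3.2] M [ 0.08 -0.59 -0.07] w 0.0251 grip 39.2
band col 319 rows 85 195
pitch -1.4 axial mm 0.7
t 23.1 pos [ 0.5363 -0.1437  0.0221] yaw -13.83 shift cm [-0.25 -0.02 -0.04] roll 0.07
```

Request:
send_rows:
  steps: [-1,0,0,-0.2,0,-1,0,0,-0.25,0,-1,0.35,0,0,0,-1,0,0,0,0,-1,0,0,0,0]

```text
clock: 23.6
position: [0.5371, -0.1438, 0.0256]
ee_rot: [-0.0, 0.993, -0.12, -0.001]
contact_force: [0.2, 0.5, -2.7]
width: 0.0247
gripper_force: 39.4
```

Run:
```python
from h import *
c=rep('blue',[.5396,-.1445,.0224],60)
```

```text
F [ 0.2  0.5 -2.7] M [ 0.   -0.02 -0.01] w 0.0247 grip 39.4
band col 320 rows 86 197
pitch 0.1 axial mm 0.6
t 23.65 pos [ 0.5372 -0.1438  0.0257] yaw -13.81 shift cm [0.25 0.01 0.33] roll 0.09
```

Request:
send_rows:
  steps: [-1,0.25,0,0,0,-1,0,0,0.15,0,-1,0,0,0.1,0,-1,0,0,0.1,0,-1,0,0,0,0]

```text
clock: 24.15
position: [0.5401, -0.1446, 0.0226]
ee_rot: [0.0, 0.993, -0.12, -0.0]
contact_force: [-0.6, -0.0, -0.6]
width: 0.0247
gripper_force: 39.4
```

Run:
```python
from h import *
c=rep('blue',[.5396,-.1445,.0224],60)
```

```text
F [-0.6 -0.  -0.6] M [0.01 0.1  0.01] w 0.0247 grip 39.4
band col 319 rows 85 196
pitch -0.1 axial mm 0.9
t 24.2 pos [ 0.5401 -0.1446  0.0227] yaw -13.81 shift cm [-0.05  0.01  0.03] roll 0.09
```

Request:
send_rows:
  steps: [-1,-0.05,0,0.05,0,-1,0,0,0,0,-0.35,0,0,0,0,-0.3,0,0,0,0,-0.2,0,0,0,0,0,0,0,0,0,0,0,0,0,0,0,0,0,0,0]

```text
clock: 25.0
position: [0.5396, -0.1444, 0.0221]
ee_rot: [0.0, 0.993, -0.12, 0.0]
contact_force: [0.2, 0.5, -0.2]
width: 0.0426
gripper_force: 0.0
```

Request:
send_rows:
  steps: [0,0,0,-0.5,0,0,0,0,-2,0,0,0,0,-4,0,0,0,0,-4,0,0,0,0,-4,0,0,0,0,-4,0,0,0,0,-3,0,0,-2,3,0,0,0,-2,3,0,0,0,0,0,0,0,0,0,0,0,0]

```text
clock: 26.1
position: [0.4862, -0.1934, 0.2376]
ee_rot: [-0.0, 0.993, -0.121, 0.001]
contact_force: [-0.4, -0.5, 0.1]
width: 0.043
gripper_force: 0.0
```

Run:
```python
from h import *
c=cam('wrist'); cv2.imwrite('pics/w8.png',c[0][:,:,::-1])
a=np.radians(-13.9); u=np.array([np.cos(a),np.sin(a)]); v=np.array([-u[1],u[0]])
for col in('red','blue'):
    m=hsvmask(c,col)&(np.arange(400)[:,None]<200); n,l,st,ce=cv2.connectedComponentsWithStats(m.astype(np.uint8))
    i=[k for k in range(1,n) if st[k,4]>150]; i.sort(key=lambda k:ce[k][1]); print(col,[(st[k].tolist(),ce[k].round(1)) for k in i])
    d=onz(c,[ce[i[0]]],.013)[0][:2]; b=ce[i[1]]; x0,y0,w,h,_=st[i[1]]
    e=onz(c,[[b[0],y0+h-.5]],.0574)[0][:2]; bc=onz(c,[b],.0554)[0][:2]
    print(' dot->centre along',(e-d)@u*1000-36,'lateral',(bc-d)@v*1000)
```

```text
red [([399, 21, 24, 26, 441], array([410. ,  32.8])), ([402, 49, 32, 40, 1155], array([417.5,  67.9]))]
 dot->centre along -90.47000019871663 lateral 2.095304232376963
blue [([246, 21, 24, 25, 411], array([258.4,  31.8])), ([237, 49, 31, 39, 1141], array([252.8,  67.7]))]
 dot->centre along -90.43381001590058 lateral -0.9057063838553261
```

View pics/w8.png

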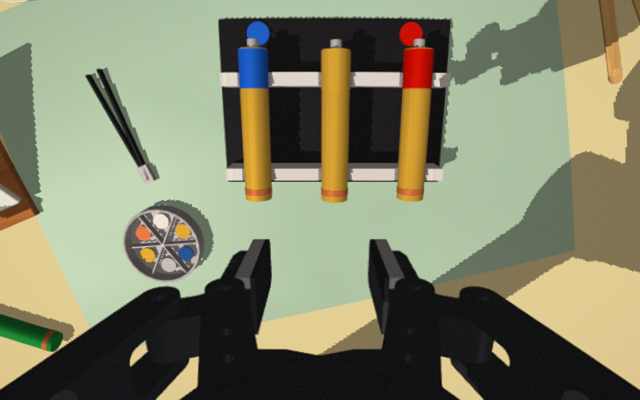

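All three weights lie level in their grooves. Blue is at (255,125) and red at (417,125), with the plain one between them, bands toward their own dots and centres about 90 mm from the dots. The tin and tweezers are undisturbed, so I'm handing in.

```bash
python3 -c "
from rig import sign_off
print(sign_off())"
```

```text
the job is handed in; nothing more can be done
None
```

The job is handed in: the red and blue weights lie level in the grooves in line with their own dots, bands toward the dots and centred to about 0.5 mm. The plain weight, tweezers, tin and dish were not touched, and it took about 26 s.

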